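# Lock the modelling turntable with the T-key

### The job

Lock the potter's turntable so the vase on it can be carved: take the long T-key from its wooden stand, lower it down the deep shaft of the turntable until its socket is fully home on the square stem at the bottom, and turn the stem a quarter turn clockwise (seen from above) to its stop. You will have to feel for the angle at which the socket drops over the stem: press gently, for the stem is sprung and must not be rammed down, and do not force the key against the shaft. Let go and leave the key standing upright on the stem; do not disturb the vase, the small pot or the bowl.

Things in the scene. Friction and masses are not known exactly. Their poses are not given: they have to be found in the camera images.
- key_bar (a point): Centre of the crossbar of the dark steel T-key (0.42 kg, varies by 20 %), the place to grasp. The key stands upright in the stand. The crossbar is 120 mm long (along its x axis), 14 mm thick (y), 20 mm tall (z, up). A round 14 mm shank runs down to the socket foot; on it a round guide collar (38 mm across, coned below, 94 to 108 mm above the foot's underside) keeps the key upright in the shaft.
- key_foot (a point): Centre of the underside of the key's socket foot, 175 mm straight below the crossbar's centre; same axes as the crossbar. The foot is 26 mm square outside and 40 mm tall; in its underside is a square socket 18 mm wide and 20 mm deep. All its sides are parallel to x and y.
- stand: Fixed dark wood block, 110 mm (x) by 90 mm (y) by 50 mm high, origin at the centre of its underside. A square pocket (30 mm wide, 45 mm deep) in the middle of its top holds the key's foot: lift the key straight up about 60 mm to clear it.
- shaft_mouth (a point): Centre of the open top of the shaft, 140 mm above the table: a fixed upright dark steel tube, 92 mm outside and 44 mm inside diameter, closed at the bottom, z up. The turntable's wheel head (a disc of 110 mm radius, top 86 mm above the table) is centred 210 mm to the +y side of the tube.
- stem_seat (a point): Centre of the top of the square steel stem when not pressed, on the shaft's axis, 104 mm below the mouth. The stem is 16 mm square, its top 5 mm a round cone narrowing from 16 to 10 mm. Fully home, the key's foot is 20 mm below this point; at a wrong angle it goes no more than 5 mm below the stem's top. Axes: the turntable's, NOT the stem's.
- stem_press (a joint): How far the sprung stem is pressed down, m: 0 at rest, end of travel 0.010. It takes 6 N (the key's own 4 N weight included) to start it down and 1.5 N more for each mm; it springs back. More than 0.008 is ramming it.
- stem (a joint): Turn of the stem, rad: 0 to 0.2 at the start, 1.571 at the locked stop; grows clockwise seen from above. Stiff (0.14 N m), stays where left. This is NOT the stem's angle in the world: its sides start askew, at least 12 degrees from parallel to the turntable's axes, at an unmeasured angle to be felt. The socket fits within 7 degrees and so has some slack.
- vase_mid (a point): Centre of the unfired clay vase (130 mm tall, 90 mm across) standing on the wheel head; leave alone.
- pot_mid (a point): Centre of a small clay pot (85 mm tall, 76 mm across) on the table; leave alone.
- bowl: Terracotta bowl, 100 mm across, 45 mm high, origin at the centre of its underside, on the table; leave alone.
- key: The T-key as a whole, origin at the centre of its foot's underside, axes as the crossbar's.
- turntable: The fixed turntable: origin on the table at the shaft's axis, y towards the wheel head, z up.
Things that resemble listed ones, but are neither listed nor needed, are in the scene too. There is more than one size of the key; the job needs the smallest.

How it is judged:
On the way, in this order (a step that is already met when the one before it is completed fails the run):
1. the key's socket is fully home over the stem, before it is locked (z of key_foot in the frame of stem_seat below -0.0165 m and horizontal distance between key_foot and stem_seat below 0.006 m and angle between key_foot's own z axis and vertical below 0.09 rad and value of joint stem below 1.3 rad), for 0.2 s.
2. the stem is turned to its locked stop with the key home on it (z of key_foot in the frame of stem_seat below -0.0165 m and horizontal distance between key_foot and stem_seat below 0.006 m and angle between key_foot's own z axis and vertical below 0.09 rad and value of joint stem above 1.4 rad), for 0.2 s.
At the end, for the whole second after the job is handed in: The stem is turned to its locked stop (beyond 1.4 of 1.571 rad), and the released key stands at rest on it: its foot at least 16.5 mm below the stem's rest height (fully home is 20 mm), within 6 mm of the shaft's axis and within 5 degrees of upright (all of step 2 and linear speed of key below 0.02 m/s and angular speed of key below 0.1 rad/s); the robot touches nothing.
It fails at once if the stem is rammed down more than 8 mm against its spring (value of joint stem_press above 0.008 m).
It fails at once if the key is forced against the turntable with more than 25 N (contact force between key and turntable above 25 N).
It fails at once if the vase is disturbed (moved over 20 mm or tipped) (distance of vase_mid from where it was at the start of the episode above 0.02 m or angle between vase_mid's own z axis and vertical above 0.3 rad).
It fails at once if the small pot or the bowl is disturbed (moved over 20 mm) (distance of any of pot_mid, bowl from where it was at the start of the episode above 0.02 m).
It also fails if it takes over 72 s, if anything falls off the work surface, if the arm or the gripper's body presses on something with over 40 N, if the wrist force passes 120 N, or if a joint passes its speed limit or range.

### The arm

A 6-joint arm with a two-finger parallel gripper is mounted at the origin on the work surface. World frame = base frame: x ahead of the robot, y to its left, z up, the work surface at z = 0. Lengths are in m, angles in rad, forces in N, time in s.
With the tool pointing down it reaches from about 0.325 to 0.9 m from the base axis. Payload 3.5 kg.
Tool frame: the origin (TCP) lies midway between the tips of the shut fingers; the grasp point (between the pads) lies 19 mm behind it (env.tcp_to_grasp is the distance from the TCP to the grasp point, in m); z points along the fingers, y is the line along which they close (so a half turn about z gives the same grasp; the last joint's range is limited). The gripper opens to 85 mm and grips with 20 to 120 N. Pads are 22 mm wide; open, the fingers measure 114 mm over their backs; the gripper's body (76 mm by 85 mm) begins 54 mm behind the grasp point. The pads swing forward as they close: fully open they stand 13 mm farther back than shut.
Start: joints at [-1.36, 0.276, -0.026, 1.268, 0, 1.467], TCP at [0.193, -0.594, 0.231] pointing down, gripper open.
Joint ranges: [-3.12, 3.12], [-0.85, 1.88], [-1.08, 1.24], [-1.95, 2.15], [-1.57, 1.53], [-3.14, 3.14]. Speed limits (rad/s): [2.57, 2.57, 3.14, 3.14, 3.14, 3.14].

### API

Orientations are given as a 3x3 rotation matrix whose columns are the frame's x, y, z axes.
In Python, from rig import env gives the robot as it stands. Calls block until the motion is done:
- env.movep(position, orientation): joint-space move of the TCP to a pose.
- env.move_l(position, ori=None, feed=0.15): straight line of the TCP; ori=None keeps the orientation; feed is the mean speed in m/s.
- env.move_j(angles): joint-space move.
- env.open() and env.close(grasp_force=None): open the fingers fully, or close them until they stop; grasp_force is the grip in N (None keeps the last).
- env.hold(seconds).
- env.inverse_kinematics(position, orientation): joint angles nearest the present ones, or None.
- env.capture(name): name is "scene" or "top" or "wrist"; returns a dict with "pixels" (420x560x3 uint8, red, green, blue), "fx", "fy", "cx", "cy" (pixels), "k1" (the pictures are not rectified: a ray, as slopes to the right and down, at radius r is drawn at 1 + k1 r^2 times it, then the intrinsics apply), "extrinsics" (4x4, takes a point from world to camera coordinates). Camera axes: x right, y down, z forward; pixel columns grow to the right and rows downward; lengths in m; the calibration is good to about 2 mm. A picture is of the moment at which its call begins. There is no depth.
A pose or a line that the arm cannot do raises env.IKError and nothing moves.
- env.job_done(): hands the job in; it is judged then, once.
Readings, each from a call of its own:
- env.current_t(): time.
- env.current_qpos(): joint angles.
- env.current_joint_velocities(): joint speeds.
- env.current_joint_efforts(): joint torques, N m.
- env.current_ee_pos(): TCP position.
- env.current_tool_rot(): TCP orientation.
- env.current_contact_force(): force on the tool from outside, world axes, zero at the start.
- env.current_wrist_torque(): the same for the moment, N m.
- env.current_width(): finger opening in m.
- env.current_grasp_force(): force on a finger pad.
Only numpy, scipy, OpenCV 4.12 (cv2) and the standard library are available. Lean on these libraries where they do the work, as an engineer would, in place of code of your own. Each camera call takes 0.05 s, during which the arm holds its last target. There are 200 camera calls.

## Working session

There is one attempt and no reset: what is moved stays moved. The work goes in short steps, each a Python script; the robot and the scene stay as the last script left them, time stands still between calls to the robot, and variables do not carry over. Pictures are saved under pics/ and viewed, at most 10 in all, crops included, and the job is handed in when it is done.

```bash
ls; mkdir -p pics; python3 - <<'E'
from rig import env
import cv2
for n in("scene","top"):
    c=env.capture(n); cv2.imwrite(f"pics/{n}0.png",c["pixels"][:,:,::-1]); print(n,{k:c[k] for k in c if k!="pixels"})
print(env.current_t())
E
```

```text
pics
scene {'fx': 488.49356096296657, 'fy': 488.49356096296657, 'cx': 271.0626541082425, 'cy': 209.57460601060959, 'k1': -0.09011002455432776, 'extrinsics': array([[-0.1585143 ,  0.98731308,  0.00927878,  0.16680597],
       [ 0.52860306,  0.09279773, -0.8437816 , -0.15868645],
       [-0.83393766, -0.12884666, -0.53660648,  1.60231403],
       [ 0.        ,  0.        ,  0.        ,  1.        ]])}
top {'fx': 422.4782600851644, 'fy': 422.4782600851644, 'cx': 279.9844495980108, 'cy': 211.82313017562208, 'k1': -0.09953496442007162, 'extrinsics': array([[ 0.00597698, -0.99997524,  0.00371386, -0.11173985],
       [-0.99711071, -0.00624103, -0.07570526,  0.5412424 ],
       [ 0.07572656, -0.00325064, -0.99712332,  1.0360463 ],
       [ 0.        ,  0.        ,  0.        ,  1.        ]])}
0.1
```

View pics/scene0.png

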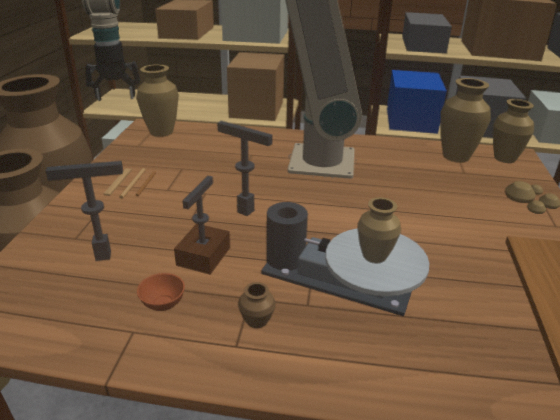

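View pics/top0.png

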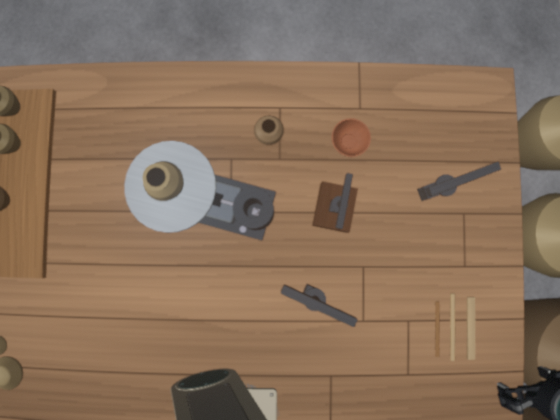

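Candidates for the T-key: stand key at scene (199,193)/top (344,200); a taller one at scene (245,135)/top (318,305); another at scene (86,172)/top (459,180). The smallest, and the only one in a wooden stand, is the first. I'll check it in a close crop, along with the shaft mouth at top (255,209).

```bash
cat > h.py <<'E'
import numpy as np, cv2
from rig import env
def ray(c,u,v):
    """world origin and direction of a pixel's ray"""
    K=np.array([[c["fx"],0,c["cx"]],[0,c["fy"],c["cy"]],[0,0,1]])
    p=cv2.undistortPoints(np.array([[[u,v]]],float),K,np.array([c["k1"],0,0,0]))[0,0]
    E=c["extrinsics"];R=E[:3,:3]
    return -R.T@E[:3,3], R.T@np.array([p[0],p[1],1])
def at_z(c,u,v,z):
    o,d=ray(c,u,v); return o+d*(z-o[2])/d[2]
def proj(c,P):
    E=c["extrinsics"];q=E[:3,:3]@np.asarray(P,float)+E[:3,3];s=q[:2]/q[2]
    return np.array([c["cx"],c["cy"]])+c["fx"]*s*(1+c["k1"]*(s@s))
E
python3 - <<'E'
from h import *
c=cv2.imread("pics/top0.png"); s=cv2.imread("pics/scene0.png")
a=cv2.resize(c[165:245,230:370],None,fx=5.6,fy=5.6,interpolation=cv2.INTER_CUBIC)[:, :784]
b=cv2.resize(s[160:280,160:320],None,fx=3,fy=3,interpolation=cv2.INTER_CUBIC)
cv2.imwrite("pics/c1.png",cv2.convertScaleAbs(a,alpha=1.6,beta=20))
E
```

```text
(no output)
```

View pics/c1.png

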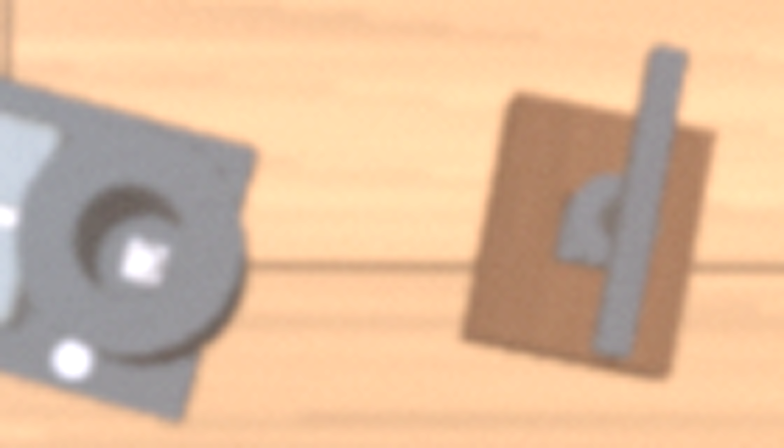

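The crop confirms it: the key stands in its wood block with bar top-face ends at crop (670,48) and (612,355). The shaft mouth is around crop (130,240), and the bright square stem is visible inside at crop (143,260).

```bash
python3 - <<'E'
from h import *
c=env.capture("top"); s=env.capture("scene")
f=lambda x,y:(230+x/5.6-.4,165+y/5.6-.4)
e1=at_z(c,*f(670,48),.19);e2=at_z(c,*f(612,355),.19)
print("bar",(e1+e2)/2,np.linalg.norm(e1-e2),np.degrees(np.arctan2(*(e1-e2)[1::-1])))
k=[at_z(c,*f(*p),.05) for p in[(515,93),(714,131),(668,378),(465,340)]]
print("stand",np.mean(k,0),[np.linalg.norm(k[i]-k[i-1]) for i in range(4)],np.degrees(np.arctan2(*(k[0]-k[3])[1::-1])),np.degrees(np.arctan2(*(k[0]-k[1])[1::-1])))
print("mouth",at_z(c,*f(130,241),.14),"stem",at_z(c,*f(143,260),.036))
print("wheel",at_z(c,170,186,.086))
# scene: bar ends/centre
print("scene px of bar centre", proj(s,((e1+e2)/2)-[0,0,.01]))
w=env.capture("wrist"); print(np.round(w["extrinsics"],3),w["fx"],w["k1"], env.current_tool_rot().round(3))
E
```

```text
bar [ 0.55403704 -0.24306349  0.19      ] 0.11867229426338824 -11.036006910475525
stand [ 0.55342019 -0.2427165   0.05      ] [np.float64(0.11041697852186685), np.float64(0.08885923198981406), np.float64(0.11021940836017938), np.float64(0.08978723776270893)] -11.456107067268135 79.5933697092718
mouth [ 0.54180384 -0.04765682  0.14      ] stem [ 0.5423371  -0.04709467  0.036     ]
wheel [0.59675964 0.15306083 0.086     ]
scene px of bar centre [198.81588057 191.31992443]
[[ 0.309 -0.951 -0.001 -0.625]
 [-0.912 -0.296  0.284 -0.035]
 [-0.271 -0.087 -0.959  0.379]
 [ 0.     0.     0.     1.   ]] 299.0907465369817 -0.065429020024362 [[ 0.951  0.309 -0.   ]
 [ 0.309 -0.951  0.001]
 [ 0.    -0.001 -1.   ]]
```

```bash
cat >> h.py <<'E'
def down(yaw):
    """tool pointing down, tool x at yaw (rad) in the world; y = z cross x"""
    c,s=np.cos(yaw),np.sin(yaw)
    return np.array([[c,s,0],[s,-c,0],[0,0,-1.]])
E
python3 - <<'E'
from h import *
w=env.capture("wrist");E=w["extrinsics"];R=E[:3,:3];cam=-R.T@E[:3,3]
T=env.current_tool_rot();p=env.current_ee_pos()
ct=T.T@(cam-p); print("cam in tool",ct,"optical axis in tool",T.T@R[2])
A=np.array([.542,-.0474,0])
for yaw in np.radians([-11,169]):
    q=env.inverse_kinematics([.554,-.243,.161],down(yaw)); print("grasp",yaw,q)
    for d in (0,-30,-60,-90,-120,-150,-180): print(d,env.inverse_kinematics(A+[0,0,.172],down(yaw+np.radians(d))))
    print("look",env.inverse_kinematics(A+[0,0,.42]-down(yaw)@ct,down(yaw)))
E
```

```text
cam in tool [ 0.07475659  0.00051546 -0.14223681] optical axis in tool [-2.84403363e-01  2.30368889e-04  9.58704685e-01]
grasp -0.19198621771937624 [-0.52018032  0.28557113 -0.16691438  1.11831082  0.          2.81339855]
0 [-0.20606261  0.17328219 -0.28590557  1.11160856  0.          3.12751627]
-30 [-0.20606261  0.17328219 -0.28590557  1.11160856  0.         -2.63207027]
-60 [-0.20606261  0.17328219 -0.28590557  1.11160856  0.         -2.10847149]
-90 [-0.20606261  0.17328219 -0.28590557  1.11160856  0.         -1.58487272]
-120 [-0.20606261  0.17328219 -0.28590557  1.11160856  0.         -1.06127394]
-150 [-0.20606261  0.17328219 -0.28590557  1.11160856  0.         -0.53767516]
-180 [-0.20606261  0.17328219 -0.28590557  1.11160856  0.         -0.01407639]
look [-0.20721605 -0.0239616  -0.27249359  1.32226434  0.          3.12636283]
grasp 2.949606435870417 [-0.52018032  0.28557113 -0.16691438  1.11831082  0.         -0.3281941 ]
0 [-0.20606261  0.17328219 -0.28590557  1.11160856  0.         -0.01407639]
-30 [-0.20606261  0.17328219 -0.28590557  1.11160856  0.          0.50952239]
-60 [-0.20606261  0.17328219 -0.28590557  1.11160856  0.          1.03312116]
-90 [-0.20606261  0.17328219 -0.28590557  1.11160856  0.          1.55671994]
-120 [-0.20606261  0.17328219 -0.28590557  1.11160856  0.          2.08031871]
-150 [-0.20606261  0.17328219 -0.28590557  1.11160856  0.          2.60391749]
-180 [-0.20606261  0.17328219 -0.28590557  1.11160856  0.          3.12751627]
look [-0.20518969  0.24539797  0.03073678  1.35613514  0.         -0.01320348]
```

```bash
python3 - <<'E'
from h import *
ct=np.array([.07476,.0005,-.14224]);R=down(np.radians(169))
A=np.array([.542,-.0474,0])
p=env.current_ee_pos(); p[2]=.33; env.move_l(p,feed=.3)
env.movep(A+[0,0,.45]-R@ct,R)
w=env.capture("wrist"); cv2.imwrite("pics/w1.png",w["pixels"][:,:,::-1])
u=proj(w,A+[0,0,.036]); print(u,proj(w,A+[0,0,.14]),env.current_t())
cv2.imwrite("pics/w1c.png",cv2.convertScaleAbs(cv2.resize(w["pixels"][int(u[1])-35:int(u[1])+35,int(u[0])-45:int(u[0])+45,::-1],None,fx=8,fy=8,interpolation=cv2.INTER_CUBIC),alpha=1.4,beta=20))
np.save("w1.npy",w,allow_pickle=True)
E
```

```text
[276.49426118 119.19132732] [276.68931879 118.1656873 ] 3.2417
```

View pics/w1c.png

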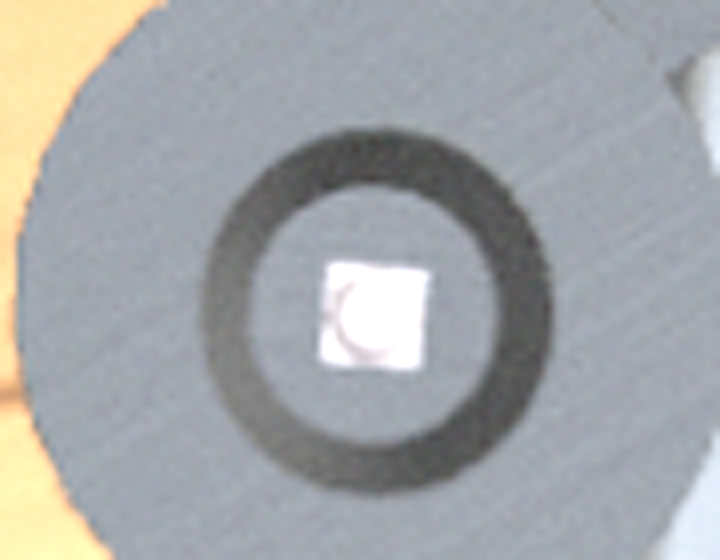

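The crop shows the shaft mouth (centre crop (377,310)) and the square stem with corners near (330,262), (430,268), (426,369), (320,365). Next I'll convert these to world coordinates.

```bash
python3 - <<'E'
from h import *
w=np.load("w1.npy",allow_pickle=True).item()
f=lambda x,y:(231+x/8-.44,84+y/8-.44)
print("mouth",at_z(w,*f(377.5,310),.14), [at_z(w,*f(*p),.14)[:2].round(4) for p in((203,310),(552,310),(377,128),(377,492))])
k=np.array([at_z(w,*f(*p),.031) for p in((330,262),(430,268),(426,369),(320,365))])
print("stem hand",k.mean(0)); 
for i in range(4):
    d=k[i]-k[i-1]; print(np.linalg.norm(d),np.degrees(np.arctan2(d[1],d[0]))%90)
g=cv2.cvtColor(w["pixels"],cv2.COLOR_RGB2GRAY)[84:154,231:321].copy()
g=cv2.resize(g,None,fx=8,fy=8,interpolation=cv2.INTER_CUBIC)
b=np.zeros_like(g);b[220:410,280:470]=g[220:410,280:470]
_,m=cv2.threshold(b,165,255,0)
c=max(cv2.findContours(m,0,2)[0],key=cv2.contourArea)[:,0]
P=np.array([at_z(w,*f(*p),.031)[:2] for p in c]); r=cv2.minAreaRect((P*1e4).astype(np.float32)); print(r)
print(env.current_t())
E
```

```text
mouth [ 0.54612861 -0.04712798  0.14      ] [array([ 0.5419, -0.0685]), array([ 0.5503, -0.0257]), array([ 0.5248, -0.0431]), array([ 0.5681, -0.0515])]
stem hand [ 0.54724163 -0.04686102  0.031     ]
0.01694681641906229 72.9900403419613
0.016828635673362975 75.63718439591742
0.01655554730478266 76.98137530946893
0.018003653384954018 76.83941597744656
((5470.05517578125, -473.1435546875), (160.72357177734375, 157.63352966308594), 73.46138763427734)
3.2417
```

Visually the stem sits parallel to the turntable's axes (about -15.3°), but the brief says it is at least 12° askew. I can't trust the picture for the angle, so I'll feel for it. The top and wrist cameras differ by 4 mm in x. To remove the wrist-camera bias I'll view the shaft from two opposite yaws, then take one view of the key.

```bash
cat >> h.py <<'E'
ct=np.array([.07476,.0005,-.14224])
def stem_px(w,A):
    """centroid of the bright stem, and its world xy"""
    u=proj(w,np.r_[A[:2],.031]).round().astype(int)
    g=cv2.cvtColor(w["pixels"],cv2.COLOR_RGB2GRAY); b=np.zeros_like(g)
    s=np.s_[u[1]-12:u[1]+13,u[0]-12:u[0]+13]; b[s]=g[s]
    m=cv2.connectedComponentsWithStats((b>165).astype(np.uint8))
    i=1+np.argmax(m[2][1:,4]); return at_z(w,*m[3][i],.031)[:2],m[2][i,4]
E
python3 - <<'E'
from h import *
A=np.array([.545,-.047,0])
print(stem_px(np.load("w1.npy",allow_pickle=True).item(),A))
for d in(79,259):
    R=down(np.radians(d)); env.movep(A+[0,0,.45]-R@ct,R)
    w=env.capture("wrist"); print(d,stem_px(w,A)); np.save(f"w{d}.npy",w,allow_pickle=True)
R=down(np.radians(169)); K=np.array([.554,-.243,0]); env.movep(K+[0,0,.49]-R@ct,R)
w=env.capture("wrist");np.save("wk.npy",w,allow_pickle=True)
u=proj(w,K+[0,0,.19]).round().astype(int); print(u,env.current_t())
cv2.imwrite("pics/wk.png",cv2.convertScaleAbs(cv2.resize(w["pixels"][u[1]-70:u[1]+70,u[0]-90:u[0]+90,::-1],None,fx=4,fy=4,interpolation=cv2.INTER_CUBIC),alpha=1.4,beta=20))
E
```

```text
(array([ 0.54626963, -0.04573884]), np.int32(103))
79 (array([ 0.54650499, -0.04566863]), np.int32(119))
259 (array([ 0.54628315, -0.04564177]), np.int32(102))
[275 118] 8.25
```

View pics/wk.png

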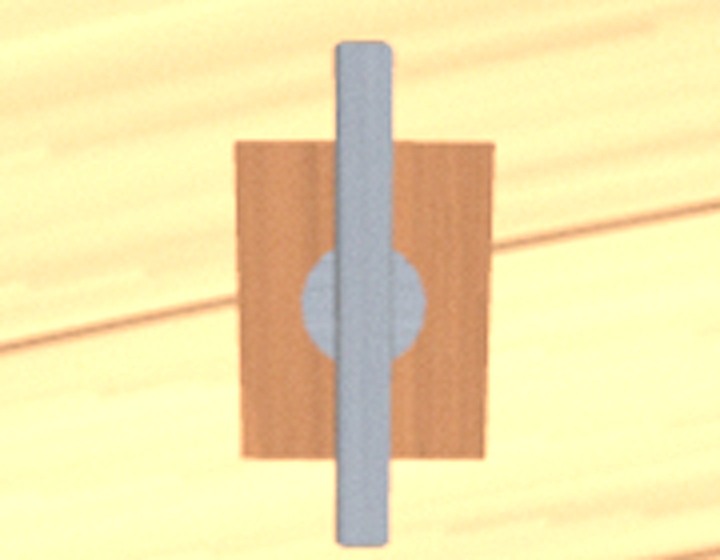

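The view shows the bar with its top end at crop (364,41), bottom end at (362,546), and the collar circle centred near (363,303).

```bash
python3 - <<'E'
from h import *
w=np.load("wk.npy",allow_pickle=True).item()
f=lambda x,y:(185+x/4-.375,48+y/4-.375)
e=[at_z(w,*f(*p),.19) for p in((364,41),(362,546))]
print("bar",np.mean(e,0),np.linalg.norm(e[0]-e[1]),np.degrees(np.arctan2(*(e[1]-e[0])[1::-1])))
print("collar",at_z(w,*f(363.5,304),.113))
k=np.array([at_z(w,*f(*p),.05) for p in((235,142),(494,143),(485,458),(243,458))]);print("stand",k.mean(0),[np.linalg.norm(k[i]-k[i-1]) for i in range(4)])
E
```

```text
bar [ 0.55900297 -0.24387811  0.19      ] 0.1186586075695608 -11.175923668333068
collar [ 0.55904304 -0.24378173  0.113     ]
stand [ 0.55951531 -0.2436263   0.05      ] [np.float64(0.10886846838557375), np.float64(0.08914181395756865), np.float64(0.10856762730702182), np.float64(0.08873872445539978)]
```

```bash
python3 - <<'E'
from h import *
R=down(np.radians(168.8)); K=np.array([.559,-.2438,0])
env.movep(K+[0,0,.24],R); env.move_l(K+[0,0,.161],feed=.1)
f0=env.current_contact_force(); env.close(80)
print(env.current_width(),env.current_grasp_force(),f0,env.current_contact_force())
env.move_l(K+[0,0,.166],feed=.05); print(env.current_contact_force())
env.move_l(K+[0,0,.23],feed=.12); env.move_l(K+[0,0,.328],feed=.25); env.hold(.2)
print(env.current_contact_force(),env.current_wrist_torque(),env.current_t(),env.current_ee_pos())
w=env.capture("wrist");c=env.capture("scene")
cv2.imwrite("pics/g.png",np.hstack([w["pixels"][:,:400,::-1],c["pixels"][:,80:480,::-1]]))
E
```

```text
0.012502271806357204 78.56070692650974 [0.25724538 0.4382005  0.00409994] [ 0.62934798 -0.66728399  1.32248927]
[-0.26548883  0.54275425 -4.7029533 ]
[ 0.53215177  0.06180343 -4.56125789] [-0.00679335 -0.03375819 -0.01105735] 12.1 [ 0.55765039 -0.24305017  0.32475167]
```

View pics/g.png

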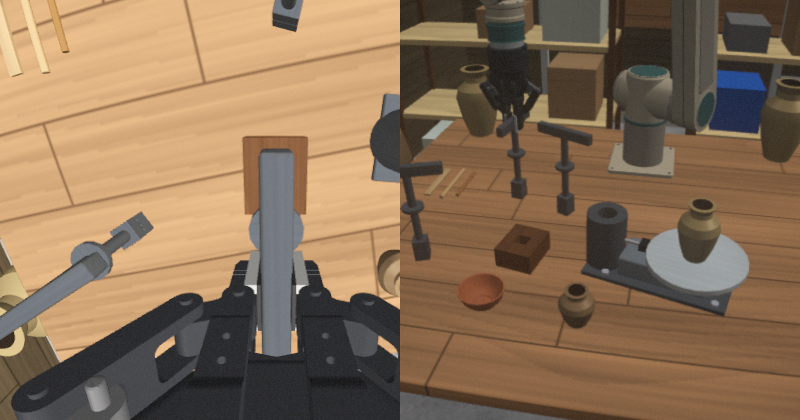

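```bash
cat >> h.py <<'E'
S=np.array([.5464,-.0471])
import json,os
def go(x,y,z,yaw,feed=.05,settle=.15,joint=False):
    """move so that the ACTUAL tcp gets to x,y,z: command carries the last seen steady offset"""
    b=np.array(json.load(open("bias.json"))) if os.path.exists("bias.json") else np.zeros(3)
    R=down(np.radians(yaw)); p=np.array([x,y,z])+b
    env.movep(p,R) if joint else env.move_l(p,R,feed=feed)
    env.hold(settle); return p
def setbias(p):
    b=p-env.current_ee_pos(); json.dump(b.tolist(),open("bias.json","w")); return b
def stat(tag=""):
    T=env.current_tool_rot()
    print(tag,round(env.current_t(),2),env.current_ee_pos().round(4),"yaw %.1f"%(np.degrees(np.arctan2(T[1,0],T[0,0]))%360),"tilt",T[:2,2].round(4),"F",env.current_contact_force().round(1),"M",env.current_wrist_torque().round(2))
E
python3 - <<'E'
from h import *
stat("settled")
p=go(*S,.328,250,joint=True,settle=.3); stat(); print(setbias(p))
p=go(*S,.312,250,settle=.3); stat(); print(setbias(p))
E
```

```text
settled 12.2 [ 0.5581 -0.2433  0.3258] yaw 168.8 tilt [-0.0033  0.002 ] F [ 0.3 -0.4 -3.7] M [ 0.03 -0.01 -0.05]
 13.53 [ 0.5465 -0.0478  0.3279] yaw 249.9 tilt [-0.0001 -0.    ] F [-0.6 -0.2 -4.7] M [-0.03 -0.02  0.03]
[-1.32637042e-04  6.64832029e-04  9.13046244e-05]
 14.29 [ 0.5465 -0.0465  0.3124] yaw 250.0 tilt [ 0.0006 -0.0002] F [ 0.  -0.6 -4.9] M [-0.02 -0.03 -0.01]
[-2.02504067e-04  2.72234995e-05 -3.36185471e-04]
```

There is no steady bias, only a settling lag, so I'll drop the correction. Now I'll descend with force checks.

```bash
rm -f bias.json; python3 - <<'E'
from h import *
import sys
go(*S,.265,250,feed=.08,settle=.2); stat()
f0=np.mean([env.current_contact_force() for _ in range(1)],0)
for z in (.24,.222,.212,.206,.202,.199,.196,.194,.192,.190,.189,.188,.187,.186,.185,.184,.183):
    go(*S,z,250,feed=.03 if z<.21 else .06,settle=.12)
    F=env.current_contact_force(); stat(z)
    if np.hypot(*F[:2])>5 or F[2]>1: print("contact");break
E
```

```text
15.23 [ 0.5469 -0.0472  0.2658] yaw 250.0 tilt [ 0.0015 -0.0003] F [ 0.2 -0.9 -4.3] M [-0.05 -0.    0.04]
0.24 15.92 [ 0.5467 -0.0472  0.2403] yaw 250.0 tilt [ 0.0007 -0.0002] F [-0.3 -1.  -4.1] M [-0.01 -0.01  0.  ]
0.222 16.48 [ 0.5466 -0.0472  0.2221] yaw 250.0 tilt [ 0.0004 -0.0001] F [-0.3 -0.  -3.4] M [ 0.02 -0.02  0.01]
0.212 16.92 [ 0.5465 -0.0471  0.212 ] yaw 250.0 tilt [ 0.     -0.0001] F [ 0.5 -0.4 -5.3] M [ 0.02 -0.09  0.01]
0.206 17.38 [ 0.5464 -0.0471  0.206 ] yaw 250.0 tilt [ 0.0001 -0.    ] F [-0.2 -0.5 -3.7] M [ 0.06 -0.03  0.  ]
0.202 17.78 [ 0.5464 -0.0471  0.202 ] yaw 250.0 tilt [-0.  0.] F [ 0.7 -0.  -4.6] M [-0.    0.07  0.  ]
0.199 18.15 [ 0.5464 -0.0471  0.199 ] yaw 250.0 tilt [-0.0001  0.    ] F [-0.2  0.7 -3.5] M [ 0.05 -0.06 -0.06]
0.196 18.52 [ 0.5464 -0.0471  0.196 ] yaw 250.0 tilt [-0.0001  0.    ] F [-0.4  0.6 -4.7] M [-0.02  0.03 -0.01]
0.194 18.88 [ 0.5463 -0.0471  0.1939] yaw 250.0 tilt [-0.0002  0.    ] F [-0.6  0.4 -4.3] M [ 0.03  0.04 -0.04]
0.192 19.25 [ 0.5463 -0.0471  0.1919] yaw 250.0 tilt [-0.0003  0.0001] F [ 0.1  0.3 -5. ] M [0.1  0.1  0.03]
0.19 19.62 [ 0.5463 -0.0471  0.1899] yaw 250.0 tilt [-0.0003  0.    ] F [-0.6  0.9 -4.6] M [0.11 0.01 0.01]
0.189 19.98 [ 0.5463 -0.047   0.1889] yaw 250.0 tilt [-0.0002  0.0001] F [-0.7  1.2 -5.2] M [0.11 0.14 0.02]
0.188 20.35 [ 0.5464 -0.0471  0.188 ] yaw 250.0 tilt [-0.      0.0001] F [-0.9  0.4 -4.5] M [0.19 0.22 0.04]
0.187 20.72 [ 0.5465 -0.0471  0.1872] yaw 250.0 tilt [ 0.0002 -0.    ] F [-0.6 -0.1 -1.2] M [ 0.31  0.44 -0.02]
0.186 21.08 [ 0.5466 -0.0471  0.1864] yaw 250.0 tilt [ 0.0006 -0.0001] F [-1.3  1.4  2. ] M [ 0.38  0.58 -0.05]
contact
```

```bash
python3 - <<'E'
from h import *
go(*S,.1885,250,feed=.03,settle=.15); stat("up")
S2=S+[-.001,.0007]
go(*S2,.1885,250,feed=.02,settle=.25); stat("shift")
go(*S2,.1860,250,feed=.02,settle=.25); stat("press")
E
```

```text
up 21.48 [ 0.5462 -0.0472  0.188 ] yaw 250.0 tilt [-0.0006 -0.0001] F [-0.2 -0.  -4.7] M [ 0.13  0.12 -0.01]
shift 21.98 [ 0.5455 -0.0465  0.1885] yaw 250.0 tilt [ 0.0002 -0.0001] F [-0.5  0.1 -4.5] M [ 0.03  0.   -0.  ]
press 22.51 [ 0.5458 -0.0465  0.1865] yaw 250.0 tilt [ 0.0011 -0.0002] F [-0.4 -0.2  1.1] M [0.03 0.07 0.01]
```

```bash
python3 - <<'E'
from h import *
S2=S+[-.001,.0007]
z=.1845
go(*S2,z,250,feed=.02,settle=.2); stat("press")
yaw=250
while yaw>166:
    yaw-=4; go(*S2,z,yaw,joint=True,settle=.08); F=env.current_contact_force(); stat()
    if F[2]<-1 or np.hypot(*F[:2])>7 or F[2]>9: print("event");break
E
```

```text
press 22.96 [ 0.5458 -0.0465  0.1848] yaw 250.0 tilt [ 0.0008 -0.0002] F [-0.9  0.9  3.4] M [ 0.12 -0.02  0.  ]
 23.29 [ 0.5446 -0.046   0.1832] yaw 246.1 tilt [-0.002   0.0011] F [ 0.5  0.5 -3.7] M [ 0.23 -0.3   0.  ]
event
```

```bash
python3 - <<'E'
from h import *
S2=S+[-.001,.0007]
env.hold(.2); stat("wait")
go(*S2,.1845,243,joint=True,settle=.25); stat("243")
for z in (.183,.1815,.180,.178,.176,.174,.172,.171):
    go(*S2,z,243,feed=.03,settle=.12); F=env.current_contact_force(); stat(z)
    if F[2]>2 or np.hypot(*F[:2])>7: print("event");break
E
```

```text
wait 23.49 [ 0.5446 -0.0461  0.1834] yaw 246.0 tilt [-0.002   0.0009] F [ 1.1  0.3 -4.3] M [ 0.35 -0.26 -0.01]
243 23.99 [ 0.5448 -0.0462  0.1838] yaw 243.0 tilt [-0.0015  0.0006] F [ 1.6  1.5 -8.5] M [ 0.43 -0.27  0.02]
0.183 24.36 [ 0.5455 -0.0463  0.1835] yaw 243.0 tilt [0.0003 0.    ] F [-1.8  1.5 -2.3] M [0.6  0.29 0.07]
0.1815 24.73 [ 0.5457 -0.0464  0.182 ] yaw 243.0 tilt [ 0.0008 -0.0001] F [-2.1  1.9  1.5] M [ 0.66  0.51 -0.  ]
0.18 25.09 [ 0.5457 -0.0465  0.1803] yaw 243.0 tilt [ 0.0006 -0.0001] F [-2.   1.   2.3] M [0.64 0.51 0.06]
event
```

```bash
python3 - <<'E'
from h import *
S3=S+[-.0018,.0016]
go(*S3,.1808,243,feed=.02,settle=.25); stat("shift")
for z in (.180,.1785,.177,.175):
    go(*S3,z,243,feed=.03,settle=.15); F=env.current_contact_force(); stat(z)
    if F[2]>3 or np.hypot(*F[:2])>7: print("event");break
E
```

```text
shift 25.59 [ 0.545  -0.0457  0.1809] yaw 243.0 tilt [ 0.0007 -0.0005] F [-0.8  0.5  2. ] M [ 0.24 -0.01  0.06]
0.18 25.99 [ 0.5449 -0.0456  0.1802] yaw 243.0 tilt [ 0.0006 -0.0002] F [0.9 0.7 1.6] M [ 0.18 -0.09  0.1 ]
0.1785 26.39 [ 0.5448 -0.0456  0.1787] yaw 243.0 tilt [ 0.0006 -0.0002] F [1.2 0.7 4.4] M [ 0.13 -0.19  0.14]
event
```

```bash
python3 - <<'E'
from h import *
S3=S+[-.0016,.0014]
go(*S3,.1798,243,feed=.02,settle=.15); stat("start")
for yaw in (240,237,234,231):
    go(*S3,.1792,yaw,joint=True,settle=.15); F=env.current_contact_force(); stat()
    if F[2]<-1 or F[2]>6 or np.hypot(*F[:2])>7: print("event");break
E
```

```text
start 26.79 [ 0.5448 -0.0457  0.1797] yaw 243.0 tilt [-0.0001  0.0001] F [-0.2  0.7  1.6] M [ 0.19 -0.24  0.14]
 27.19 [ 0.5448 -0.0457  0.1793] yaw 240.0 tilt [ 0.0001 -0.    ] F [0.6 1.  2.4] M [ 0.19 -0.18  0.1 ]
 27.59 [ 0.5449 -0.0457  0.1792] yaw 237.1 tilt [ 0.0001 -0.    ] F [0.8 0.6 2.9] M [ 0.14 -0.27  0.05]
 27.99 [ 0.5449 -0.0458  0.1793] yaw 234.1 tilt [ 0.0002 -0.0001] F [0.4 0.5 3.2] M [ 0.15 -0.33  0.01]
 28.39 [ 0.5449 -0.0457  0.1793] yaw 231.1 tilt [ 0.0003 -0.0001] F [0.9 0.3 2.2] M [ 0.04 -0.41  0.14]
```

```bash
python3 - <<'E'
from h import *
S3=S+[-.0018,.0014]
for yaw in (234,237,240):
    go(*S3,.1797,yaw,joint=True,settle=.2); F=env.current_contact_force(); stat()
    if F[2]<-2: break
for z in (.1785,.177,.1755):
    go(*S3,z,yaw,feed=.03,settle=.15); F=env.current_contact_force(); stat(z)
    if F[2]>4 or np.hypot(*F[:2])>7: print("event");break
E
```

```text
28.84 [ 0.5442 -0.0457  0.1788] yaw 234.0 tilt [-0.0012  0.0002] F [ 2.4  0.5 -4.3] M [ 0.02 -0.88  0.06]
0.1785 29.24 [ 0.5443 -0.0456  0.1781] yaw 234.0 tilt [-0.0008  0.0001] F [ 2.2  0.2 -6.1] M [ 0.03 -0.77  0.04]
0.177 29.64 [ 0.5445 -0.0456  0.1769] yaw 234.0 tilt [-0.0003  0.0001] F [ 2.3 -0.5 -4.2] M [-0.04 -0.68  0.01]
0.1755 30.04 [ 0.5445 -0.0457  0.1754] yaw 234.0 tilt [-0.0002  0.    ] F [ 0.9 -0.7 -4.2] M [ 0.03 -0.55 -0.03]
```

Backing off the torsion freed it, so the socket is on the stem and slides down with no axial load. I'll continue to home.

```bash
python3 - <<'E'
from h import *
S4=S+[-.0012,.0012]
for z in (.1745,.1735,.1725,.1715,.1707,.170,.1693,.1686,.168):
    go(*S4,z,234,feed=.03,settle=.12); F=env.current_contact_force(); stat(z)
    if F[2]>0 or np.hypot(*F[:2])>7: print("event");break
E
```

```text
0.1745 30.41 [ 0.5449 -0.0458  0.1743] yaw 234.0 tilt [-0.0006  0.0002] F [ 0.2  0.5 -3.9] M [ 0.13 -0.32  0.02]
0.1735 30.77 [ 0.545  -0.0459  0.1734] yaw 234.0 tilt [-0.0004  0.0001] F [ 0.6  1.4 -4.2] M [ 0.2  -0.28  0.05]
0.1725 31.14 [ 0.5451 -0.0459  0.1724] yaw 234.0 tilt [-0.0003  0.0001] F [ 0.3  0.8 -4.4] M [ 0.27 -0.24 -0.02]
0.1715 31.51 [ 0.5454 -0.0459  0.1721] yaw 234.0 tilt [ 0.0007 -0.0001] F [-0.7  1.  -0.5] M [ 0.31  0.1  -0.06]
0.1707 31.88 [ 0.5455 -0.0459  0.171 ] yaw 234.0 tilt [ 0.0006 -0.0001] F [0.1 0.8 2.5] M [0.28 0.12 0.08]
event
```

The axial stop came at TCP z = 0.172 m, exactly as predicted for 20 mm below the seat, so the socket is home. Now I'll turn clockwise, re-centring on the bending moment.

```bash
cat > turn.py <<'E'
from h import *
def turn(xy,z,yaws,mzlim,verbose=True):
    hit=0
    for yaw in yaws:
        go(*xy,z,yaw,joint=True,settle=.15)
        F=env.current_contact_force(); M=np.mean([env.current_wrist_torque() for _ in range(3)],0); stat("cmd %.0f"%yaw)
        xy=xy+np.clip(.5e-3*np.array([-M[1],M[0]])/.55,-4e-4,4e-4)
        if np.hypot(*F[:2])>9 or F[2]>6: print("force event");break
        if M[2]>mzlim: 
            print("stop",M[2]);break
    return xy,yaw
E
python3 - <<'E'
from turn import *
S4=S+[-.0014,.0015]
go(*S4,.1718,234,feed=.03,settle=.15); stat("home")
print(turn(S4,.1718,range(228,160,-8),.26))
E
```

```text
home 32.27 [ 0.5452 -0.0457  0.1718] yaw 234.0 tilt [ 0.0003 -0.0002] F [-0.3  0.8  1.6] M [ 0.15 -0.16  0.02]
cmd 228 32.67 [ 0.5452 -0.0457  0.1719] yaw 228.1 tilt [ 0.0004 -0.0003] F [0.9 0.1 2. ] M [ 0.09 -0.28  0.06]
cmd 220 33.08 [ 0.5454 -0.0457  0.1719] yaw 220.1 tilt [ 0.0003 -0.0004] F [ 2.3 -1.   1.6] M [-0.17 -0.31  0.03]
cmd 212 33.49 [ 0.5456 -0.0458  0.1718] yaw 212.1 tilt [ 0.0002 -0.0003] F [-0.  -1.6  0.5] M [-0.22 -0.34  0.02]
cmd 204 33.9 [ 0.5459 -0.046   0.1718] yaw 204.1 tilt [ 0.0001 -0.0002] F [ 1.2 -1.3  1.4] M [-0.31 -0.32 -0.01]
cmd 196 34.31 [ 0.5461 -0.0462  0.1718] yaw 196.1 tilt [-0.0001 -0.0002] F [ 0.1 -0.4  0.7] M [-0.37 -0.2  -0.02]
cmd 188 34.72 [ 0.5463 -0.0465  0.1718] yaw 188.1 tilt [-0.0001 -0.0001] F [ 1.  -2.   1.7] M [-0.42 -0.18 -0.  ]
cmd 180 35.12 [ 0.5464 -0.0469  0.1717] yaw 180.1 tilt [-0.0002  0.    ] F [ 0.1 -0.6  0.5] M [-0.31 -0.13  0.06]
cmd 172 35.53 [ 0.5465 -0.0472  0.1718] yaw 172.1 tilt [-0.0002  0.    ] F [ 0.5 -1.2  1.9] M [-0.38 -0.04 -0.03]
cmd 164 35.94 [ 0.5466 -0.0475  0.1718] yaw 164.1 tilt [-0.0002 -0.    ] F [ 0.1 -0.   1.9] M [-0.35  0.03  0.09]
(array([ 0.54660814, -0.04782636]), 164)
```

```bash
python3 - <<'E'
from turn import *
print(turn(np.array([.54661,-.04783]),.1718,range(161,137,-3),.2))
E
```

```text
cmd 161 36.34 [ 0.5466 -0.0477  0.1718] yaw 161.1 tilt [-0.0001  0.0002] F [-0.7 -1.1  1.1] M [-0.29  0.02  0.5 ]
stop 0.4961799325517828
(array([ 0.54659288, -0.04809181]), 161)
```

Mz jumped to 0.5 N·m with no side force, a pure couple well above the 0.14 N·m stem friction, so this is the locked stop. I'll relieve the torque, unload the axial press and release.

```bash
python3 - <<'E'
from h import *
env.hold(.2); stat("at stop")
xy=(.5465,-.0482)
go(*xy,.1722,163,joint=True,settle=.25); stat("relieved")
env.open(); env.hold(.3); stat("open")
p=env.current_ee_pos(); env.move_l(p+[0,0,.13],feed=.12); env.hold(.2); stat("clear")
R=down(np.radians(163)); A=np.r_[S,0]; env.movep(A+[0,0,.49]-R@ct,R)
w=env.capture("wrist");s=env.capture("scene");np.save("wf.npy",w,allow_pickle=True)
u=proj(w,A+[0,0,.2]).round().astype(int);print(u,env.current_t())
a=cv2.resize(w["pixels"][max(u[1]-60,0):u[1]+60,u[0]-60:u[0]+60],(480,480),interpolation=cv2.INTER_CUBIC)
b=cv2.resize(s["pixels"][120:280,220:320],(300,480),interpolation=cv2.INTER_CUBIC)
cv2.imwrite("pics/f.png",cv2.convertScaleAbs(np.hstack([a,b])[:,:,::-1],alpha=1.3,beta=15))
E
```

```text
at stop 36.54 [ 0.5466 -0.0478  0.1718] yaw 161.0 tilt [-0.0001  0.0001] F [-0.6 -0.7 -0.3] M [-0.27  0.04  0.47]
relieved 37.04 [ 0.5465 -0.0481  0.1721] yaw 163.0 tilt [-0.      0.0004] F [ 0.2  0.1 -0. ] M [ 0.01 -0.11  0.18]
open 38.04 [ 0.5465 -0.0482  0.1722] yaw 163.0 tilt [-0. -0.] F [ 0.2  0.3 -0.6] M [ 0.01  0.03 -0.  ]
clear 39.48 [ 0.5461 -0.0481  0.3014] yaw 163.0 tilt [-0.0015  0.0003] F [-0.9 -1.   1. ] M [-0.01 -0.02 -0.02]
[276 117] 40.0167
```

View pics/f.png

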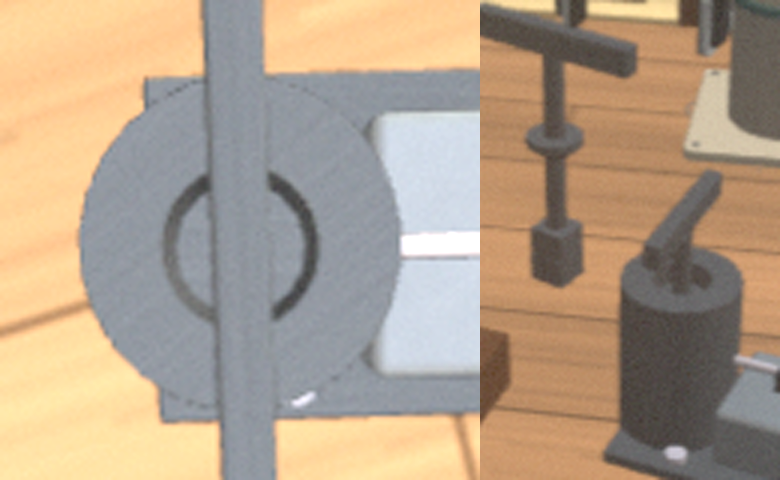

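The picture shows the key bar standing clear in the shaft, with an even gap ring between collar and bore at crop (240,247). The key is upright and low in the tube, and the robot is clear of it. Handing in.

```bash
python3 - <<'E'
from rig import env
print(env.job_done(), env.current_t())
E
```

```text
the job is handed in; nothing more can be done
the job is handed in; nothing more can be done
```

I handed the job in at about 40 s of the 72 s allowed: the socket reached its home depth, I turned the key clockwise to a hard stop (0.5 N·m, read as the lock), and it stands released and upright; I never measured the stem's own angle, and no verdict came back.

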